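# Load a round lock cylinder into the holding jig

## Robot

A 6-joint arm with a two-finger parallel gripper is mounted at the origin on a cart in front of the work surface, level with it; the furniture and walls round the work are solid. World frame = base frame: x ahead of the robot, y to its left, z up, the work surface at z = 0. Lengths are in m, angles in rad, forces in N, time in s.
With the tool pointing down it reaches from about 0.275 to 0.75 m from the base axis. Payload 10.2 kg.
Tool frame: the origin (TCP) lies midway between the tips of the shut fingers; the grasp point (between the pads) lies 19 mm behind it; z points along the fingers, y is the line along which they close (so a half turn about z gives the same grasp; the last joint's range is limited). The gripper opens to 88 mm and grips with 3 to 60 N. Pads are 18 mm wide; open, the fingers measure 123 mm over their backs; the gripper's body (75 mm by 187 mm) begins 45 mm behind the grasp point.
Start: joints at [1.11, 0.313, 1.498, -0, 1.331, -0.223], TCP at [0.124, 0.51, 0.239] pointing down, gripper open.
Joint ranges: [-2.94, 2.94], [-0.97, 2.17], [0.19, 2.56], [-1.23, 4.37], [0.02, 3.11], [-2.88, 2.88]. Speed limits (rad/s): [2.39, 2.39, 3.01, 3.14, 3.14, 3.14].

## Interface

Orientations are given as a rotation vector (axis times angle).
In Python, from workcell import env gives the robot as it stands. The module is installed in compiled form; this text tells all that it offers.
- The arm moves only by the tool play_rows, never from a script. Its argument "targets" is a list of rows, each a list of 4 numbers: the shift along the tool's x, y, z in mm, then the turn about the tool's z in rad. A call has 1 to 12 rows; each row is the pose to reach, as a shift and turn from the pose commanded when the call began, along the tool's axes at that moment; what a row does not reach only later rows make up. A row lasts 1/8 s, in which the tool goes at most 62.5 mm and 10.7 degrees, less where a joint would pass 70% of its speed; a pose out of reach is approached as far as the arm can. A call with a gripper value outside its range is refused whole. "fingers" is the opening in per cent of the stroke, from 0 (shut) to 100 (fully open), set as the call begins (left out, the last holds). The fingers move at their own pace and stop on an object; the grip force is fixed at half the most. Time passes only in rows, so rows that repeat a pose let the fingers close. It gives the time, the measured TCP pose, the force, the opening and the grip force at its end, in the units of the state.
- env.get_obs(): the state, without advancing time (a new reading comes with each control period).
- env.snapshot(name): name is "scene" or "top"; returns a dict with "img" (384x512x3 uint8, red, green, blue), "depth" (384x512 float32, m along the optical axis (not along the pixel's ray), 0 where there is no reading), "fx", "fy", "cx", "cy" (pixels), "world_from_camera" (4x4, takes a point from camera to world coordinates). Camera axes: x right, y up, looking along -z (the intrinsics and any distortion apply to the point x, -y, -z); pixel columns grow to the right and rows downward; lengths in m; the calibration is good to about 2 mm. A picture is of the moment at which its call begins.
- env.close_job(): hands the job in; it is judged then, once.
The state is a dict: "time_s": time; "joint_pos": joint angles; "joint_vel": joint speeds; "joint_efforts": joint torques, N m; "ee_pos": TCP position; "eef_rot": TCP orientation; "force": force on the tool from outside, world axes, zero at the start; "ft_torque": the same for the moment, N m; "width": finger opening in m; "gripper_force": force on a finger pad.
Only numpy, scipy, OpenCV 4.12 (cv2) and the standard library are available. Lean on these libraries where they do the work, as an engineer would, in place of code of your own. Each camera call takes 0.05 s, during which the arm holds its last target. There are 200 camera calls.

## Task

The round brass lock cylinder lying in the front pan of the bench jig is to be held for punching its number. With the fingertips push it up the sloping gutter to the end stop, over the spring catch, so that the catch springs up behind it and it does not roll back when you let go; then, with your fingers off it, push the black-headed plunger at the side of the jig in until it is snug against the end of the cylinder. Only push: do not lift the cylinder out of the gutter, and leave the other things on the bench where they are.

Things in the scene. Friction and masses are not known exactly. Their poses are not given: they have to be found in the camera images.
- jig: Bench jig, fixed: grey base plate 224 x 120 x 6 mm with an aluminium gutter, 47 mm wide inside, and steel blocks; nothing on it is over 70 mm above the bench. Origin at bench level on the gutter's centre line; +x = direction up the gutter (level), +y = towards the plunger's side, z up. Low side walls stand 11 mm above the gutter floor, so fingertips 12 to 17 mm above the floor clear them.
- lip_top (a point): Middle of the top of the low lip that closes the front of the level pan: 21 mm above the bench, 7 mm above the pan floor, lip 3.5 mm thick (jig x = -107 mm). The pan floor is 14 mm above the bench and reaches from the lip to slope_foot.
- slope_foot (a point): Middle of the floor where the level pan ends and the slope begins (jig x = -52, z = 14 mm). From here the floor climbs straight at 8 degrees (0.140 rad) to stop_foot.
- stop_foot (a point): Middle of the foot of the end stop's face, 120 mm up the slope from slope_foot (jig x = 67, z = 31 mm). The face is square to the slope and 30 mm high. For the last 33 mm before it a fixed jaw 26 mm high replaces the wall on the -y side, and on the +y side the wall is missing, for the plunger.
- round_cyl: Round brass lock cylinder, 34 mm in diameter, 44 mm long, about 0.27 kg (varies), loose; origin at its centre, its axis (own y) across the gutter. Lightly oiled: it rolls freely and is slippery to the fingers (friction about 0.25). Own x and z turn with it. It starts in the pan, centre 17 mm above the pan floor, somewhere between lip and slope.
- home (a point): Point fixed to the jig: the cylinder's centre, to 3 mm, when it lies between end stop and raised catch (jig x = 46, y = 0, z = 45 mm; 17 mm above the floor).
- catch (a joint): Spring catch, a steel tongue 16 mm wide in a slot of the gutter floor, hinged at its low end. 0 = up, 0.35 rad = pressed flush. The cylinder presses it down as it is pushed over it (a few N) and it springs up behind the cylinder when that reaches the stop; released, the cylinder rolls back 1 to 4 mm and rests on it. Stopped short of this, the cylinder rolls back to the pan.
- catch_tip (a point): Free upper edge of the catch when up: 84 mm up the slope from slope_foot, 9 mm above the floor; fixed to the jig (does not follow the catch).
- plunger (a joint): Plunger travel in m: 0 = drawn back, 0.022 = limit; grows as it is pushed in (towards jig -y). It slides with 2.5 N of friction and stays where it is left. With the cylinder home it has met the cylinder's end and pressed it against the fixed jaw at 0.015. It starts between 0 and 0.004.
- plunger_head (a point): Centre of the outer face of the plunger's black mushroom head (22 mm diameter, face looks to jig +y), 45 mm above the bench, 99 mm from the gutter's centre line when drawn back; moves with the plunger.
- spare_a: Bystander: another such cylinder standing on end on the bench beside the jig; origin at its centre, 22 mm up.
- spare_b: Bystander: a second one standing on end next to it; origin at its centre, 22 mm up.
- euro_cyl: Bystander: flat nickel lock cylinder 33 x 63 x 18 mm lying on the bench on the plunger side of the jig near its front; origin at the centre of its underside.
- old_key: Bystander: key with black head, 53 x 28 x 6 mm, lying on the bench; origin at the centre of its underside.
Things that resemble listed ones, but are neither listed nor needed, are in the scene too. What is shaped like the round_cyl but blue or orange is not meant.

How it is judged:
On the way, in this order (a step that is already met when the one before it is completed fails the run):
1. the cylinder rests between the end stop and the raised catch with the fingers off it (distance between round_cyl and home below 0.007 m and value of joint catch below 0.08 rad and linear speed of round_cyl below 0.02 m/s and contact force between the fingers and round_cyl below 0.05 N), for 0.3 s.
2. the plunger is pushed in, snug against the cylinder's end (value of joint plunger above 0.0135 m and distance between round_cyl and home below 0.007 m), for 0.2 s.
At the end, for the whole second after the job is handed in: The cylinder lies still between end stop and raised catch (centre within 7 mm of home, axis across the gutter within 0.12 rad, catch under 0.08 rad) and the plunger has been pushed in to its end face (joint between 0.0135 and 0.0175 m) (all of step 2 and value of joint catch below 0.08 rad and value of joint plunger below 0.0175 m and linear speed of round_cyl below 0.02 m/s and angle between the y axis of round_cyl and the y axis of jig, either way round below 0.12 rad); the robot touches nothing.
It fails at once if the cylinder is lifted off the gutter's floor or leaves the gutter (z of round_cyl in the frame of jig above 0.062 m or (x of round_cyl in the frame of jig below 0 m and z of round_cyl in the frame of jig above 0.053 m) or (x of round_cyl in the frame of jig below -0.05 m and z of round_cyl in the frame of jig above 0.044 m) or z of round_cyl in the frame of jig below 0.022 m).
It fails at once if another thing on the bench is moved (distance of any of spare_a, spare_b, euro_cyl, old_key from where it was at the start of the episode above 0.015 m).
It also fails if it takes over 43 s, if anything falls off the work surface, if the arm or the gripper's body presses on something with over 40 N, if the wrist force passes 120 N, or if a joint passes its speed limit or range.

## Working session

There is one attempt and no reset: what is moved stays moved. The work goes in short steps, Python scripts to look and compute and a tool call to move; the robot and the scene stay as the last step left them, time stands still between calls to the robot, and variables do not carry over. Pictures are saved under pics/ and viewed, at most 10 in all, crops included, and the job is handed in when it is done.

Besides the shell and the picture viewer there is one more tool, called after "Request:" by a JSON object that holds its "fn" and its "kwargs", one argument or row to a line. play_rows: Moves the arm, as the interface text tells. Its arguments: {"type":"object","properties":{"targets":{"type":"array","items":{"type":"array","items":{"type":"number"}}},"fingers":{"type":"number"}},"required":["targets"]}

```bash
mkdir -p pics; cat > h.py <<'E'
import numpy as np, cv2
from workcell import env
def snap(n,f):
    s=env.snapshot(n); np.savez(''+f+'.npz',**s)
    cv2.imwrite('pics/'+f+'.png',s['img'][...,::-1]); return s
def pt(s,u,v,d=None):
    d=s['depth'][int(v),int(u)] if d is None else d
    c=np.array([(u-s['cx'])/s['fx']*d,-(v-s['cy'])/s['fy']*d,-d,1]); return (s['world_from_camera']@c)[:3]
E
python3 - <<'E'
from h import *
for n in('scene','top'): s=snap(n,n+'0'); print(s['fx'],s['world_from_camera'].round(3).tolist())
o=env.get_obs(); print(o['time_s'],o['ee_pos'],o['eef_rot'],o['width'])
E
```

```text
465.0241085465118 [[0.925, 0.225, -0.305, 0.201], [-0.379, 0.582, -0.72, -0.359], [0.015, 0.782, 0.624, 0.637], [0.0, 0.0, 0.0, 1.0]]
483.41888213558764 [[0.006, 0.991, -0.133, 0.374], [-0.999, 0.01, 0.033, 0.318], [0.034, 0.133, 0.991, 0.935], [0.0, 0.0, 0.0, 1.0]]
0.1 [0.12356457 0.51003674 0.23824901] [-3.72518686e-01 -3.11905940e+00  1.60160564e-03] 0.08805294896705458
```

View pics/scene0.png

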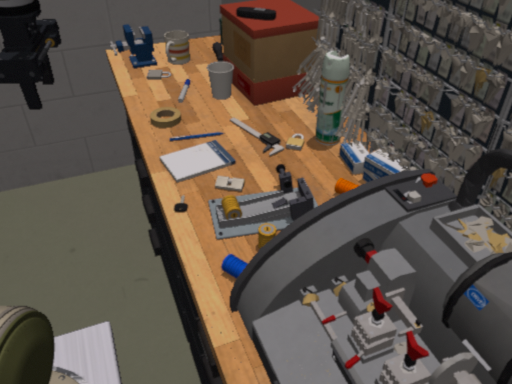

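View pics/top0.png

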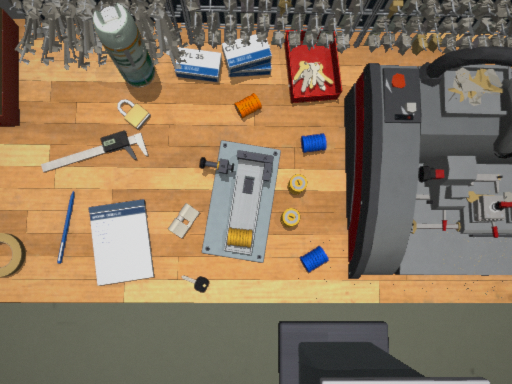

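Top view: the brass cylinder lying in the pan is at (240,238). Things it could be taken for are the standing brass spares at (297,184) and (291,218), the orange one at (248,105), and the blue ones at (314,143) and (314,259). I choose (240,238) and check it in a crop.

```bash
python3 - <<'E'
from h import *
s=dict(np.load('top0.npz'))
im=s['img'][130:275,180:320,::-1]; cv2.imwrite('pics/crop0.png',cv2.resize(im,None,fx=4,fy=4,interpolation=cv2.INTER_CUBIC))
H,W=s['depth'].shape; v,u=np.mgrid[:H,:W]; d=s['depth']
P=np.stack([(u-s['cx'])/s['fx']*d,-(v-s['cy'])/s['fy']*d,-d,np.ones_like(d)],-1)@s['world_from_camera'].T
P=P[...,:3]; np.save('P.npy',P)
hsv=cv2.cvtColor(s['img'],cv2.COLOR_RGB2HSV)
for n,q in dict(cyl=(240,238),plunger=(203,163),floorfoot=(245,205),spa=(297,184),spb=(291,218),euro=(184,220),key=(200,284)).items(): print(n,P[q[1],q[0]].round(4))
z=P[...,2]
m=(z>0.003)&(z<0.009)&(u>195)&(u<285)&(v>135)&(v<268)&(hsv[...,1]<90)
r=cv2.minAreaRect((P[m][:,:2]*1000).astype(np.float32)); print('plate',m.sum(),r, cv2.boxPoints(r))
E
```

```text
cyl [0.4094 0.3133 0.0482]
plunger [0.5467 0.3829 0.0548]
floorfoot [0.4731 0.3042 0.0206]
spa [0.5108 0.2077 0.0451]
spb [0.447  0.2192 0.045 ]
euro [ 0.4452  0.4214 -0.0011]
key [0.3242 0.3875 0.0082]
plate 3635 ((486.0466613769531, 321.6357727050781), (141.35499572753906, 223.8376922607422), 81.28068542480469) [[364.70697 268.74133]
 [585.95776 234.8089 ]
 [607.38635 374.5302 ]
 [386.13556 408.46265]]
```

View pics/crop0.png

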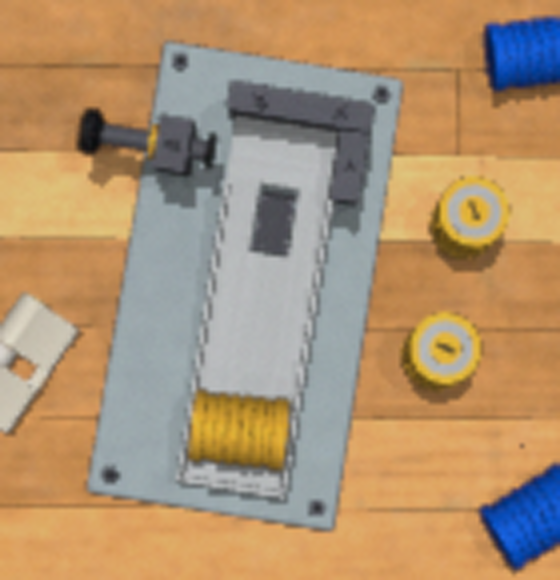

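The crop confirms a brass cylinder with its axis across the gutter, at the pan end: crop (240,430). The plunger head is at crop (90,130), the end stop at the top and the catch at (275,220).

```bash
python3 - <<'E'
from h import *
s=dict(np.load('top0.npz')); P=np.load('P.npy')
def atz(cu,cv_,z):
    u=180+(cu+.5)/4-.5; v=130+(cv_+.5)/4-.5
    a=pt(s,u,v,.5);b=pt(s,u,v,1.); return (a+(b-a)*(z-a[2])/(b[2]-a[2]))[:2]
c=np.array([atz(*q,.006) for q in((165,42),(402,80),(333,530),(90,492))])*1000
print('plate',c.round(1).tolist(),c.mean(0), [np.linalg.norm(c[i]-c[i-1]).round(1) for i in range(4)])
ax=(c[0]+c[1]-c[2]-c[3]);th=np.arctan2(ax[1],ax[0]);print('yaw',th)
R=np.array([[np.cos(th),-np.sin(th)],[np.sin(th),np.cos(th)]]);o=c.mean(0)
f=lambda n,cu,cv_,z:print(n,((atz(cu,cv_,z)*1000-o)@R).round(1))
f('lip L',178,486,.021);f('lip R',287,498,.021)
f('wallL foot',196,395,.025);f('wallR foot',296,400,.025)
f('wallL top',228,165,.040);f('catchtipL',260,184,.036);f('catchtipR',298,188,.036)
f('head face',80,128,.045);f('headtop',92,110,.056)
f('stop topedge L',229,112,.061);f('stop R',335,130,.061)
hsv=cv2.cvtColor(s['img'],cv2.COLOR_RGB2HSV)
v,u=np.mgrid[:384,:512]
m=(hsv[...,0]>15)&(hsv[...,0]<32)&(hsv[...,1]>150)&(u>222)&(u<256)&(v>222)&(v<252)&(P[...,2]>.03)
q=P[m]*1000; J=(q[:,:2]-o)@R; print('cyl pts',len(q),J.min(0),J.max(0),np.median(J,0)); 
t=q[:,2]>np.percentile(q[:,2],80); print('top',J[t].mean(0),q[t].mean(0),q[:,2].max())
z=P[...,2];m=(z>.05)&(z<.075)&(u>220)&(u<275)&(v>140)&(v<185);Jm=(P[m][:,:2]*1000-o)@R;print('stop/jaw top',Jm.min(0),Jm.max(0))
m=(z>.035)&(z<.065)&(u>196)&(u<208)&(v>150)&(v<175);Jm=(P[m][:,:2]*1000-o)@R;print('head',Jm.min(0),Jm.max(0),np.median(Jm,0))
E
```

```text
plate [[602.4, 352.4], [584.9, 235.7], [365.6, 269.0], [382.8, 384.8]] [483.914605   310.48081057] [np.float64(222.0), np.float64(118.0), np.float64(221.9), np.float64(117.0)]
yaw -0.14862811138081003
lip L [-101.9   17.3]
lip R [-99.5 -34.1]
wallL foot [-58.7  15.7]
wallR foot [-53.7 -31.1]
wallL top [49.3 17.8]
catchtipL [43.4  1.6]
catchtipR [ 44.4 -16.4]
head face [54.7 88.6]
headtop [61.9 83.4]
stop topedge L [70.1 20.6]
stop R [ 69.6 -28.9]
cyl pts 382 [-88.06754798 -28.55075434] [-56.0175615   14.78309433] [-72.69145462  -6.70536617]
top [-72.44213439  -4.31172882] [411.63264625 316.94395841  48.23609645] 50.30883952890408
stop/jaw top [ 39.17085648 -45.06849211] [85.47086307 49.12665058]
head [42.88995964 73.7797961 ] [63.78224115 88.26483054] [52.49392134 82.08082455]
```

Request:
{"fn": "play_rows", "kwargs": {
  "targets": [
    [-30, -13, 0, -0.03],
    [-75, -32, 0, -0.06],
    [-120, -52, 0, -0.089],
    [-165, -71, 20, -0.089],
    [-210, -91, 50, -0.089],
    [-250, -108, 80, -0.089],
    [-280, -121, 110, -0.089],
    [-290, -126, 130, -0.089],
    [-290, -126, 140, -0.089],
    [-290, -126, 140, -0.089],
    [-290, -126, 140, -0.089]
  ],
  "fingers": 0
}}

```text
time_s: 1.48
ee_pos: [0.3757, 0.3201, 0.0995]
eef_rot: [0.232, 3.132, 0.001]
force: [0.6, 0.6, 0.6]
width: 0.0006
gripper_force: 0.0
```

```bash
cat >> h.py <<'E'
from scipy.spatial.transform import Rotation as Ro
O=np.array([489.6,301.5]);th=-.1486
RJ=np.array([[np.cos(th),-np.sin(th)],[np.sin(th),np.cos(th)]])
def st():
    o=env.get_obs(); R=Ro.from_rotvec(o['eef_rot']).as_matrix(); p=o['ee_pos']*1000
    print('t',o['time_s'],'jig',((p[:2]-O)@RJ).round(1),'z',p[2].round(1),'yaw err',(np.arctan2(R[1,1],R[0,1])-np.pi/2-th).round(4),'tilt',R[2].round(3),'F',o['force'].round(2),'w',o['width'])
E
python3 - <<'E'
from h import *
st(); s=snap('top','top1'); im=s['img'][130:290,180:320,::-1]; cv2.imwrite('pics/crop1.png',cv2.resize(im,None,fx=3.7,fy=3.7,interpolation=cv2.INTER_CUBIC))
E
```

```text
t 1.475 jig [-115.4    1.5] z 99.5 yaw err 0.0007 tilt [-0.001  0.001 -1.   ] F [0.62 0.62 0.57] w 0.000634936699959979
```

View pics/crop1.png

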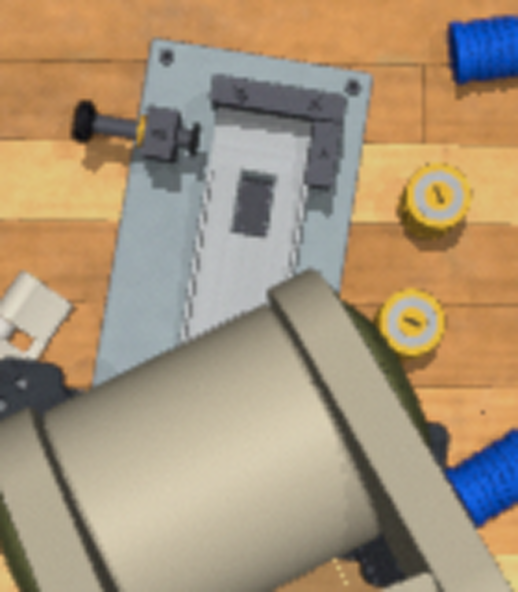

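The arm hides the cylinder from the top camera. The tool is aligned in front of the lip, so I descend.

Request:
{"fn": "play_rows", "kwargs": {
  "targets": [
    [0, -1, 20, 0],
    [0, -1, 45, 0],
    [0, -1, 62, 0],
    [0, -1, 71, 0],
    [0, -1, 72, 0],
    [0, -1, 72, 0],
    [-2, -1, 72, 0],
    [-4, -1, 72, 0]
  ]
}}

```text
time_s: 2.52
ee_pos: [0.38, 0.318, 0.0271]
eef_rot: [0.234, 3.132, 0.001]
force: [0.6, 0.1, 0.6]
width: 0.0006
gripper_force: 0.0
```

```bash
python3 - <<'E'
from h import *
st(); s=snap('scene','sc1'); im=s['img'][160:260,180:330,::-1]; cv2.imwrite('pics/crop2.png',cv2.resize(im,None,fx=5,fy=5,interpolation=cv2.INTER_CUBIC))
E
```

```text
t 2.525 jig [-110.8    0. ] z 27.1 yaw err -0.0002 tilt [-0.001  0.    -1.   ] F [0.56 0.14 0.59] w 0.0006386716457116083
```

View pics/crop2.png

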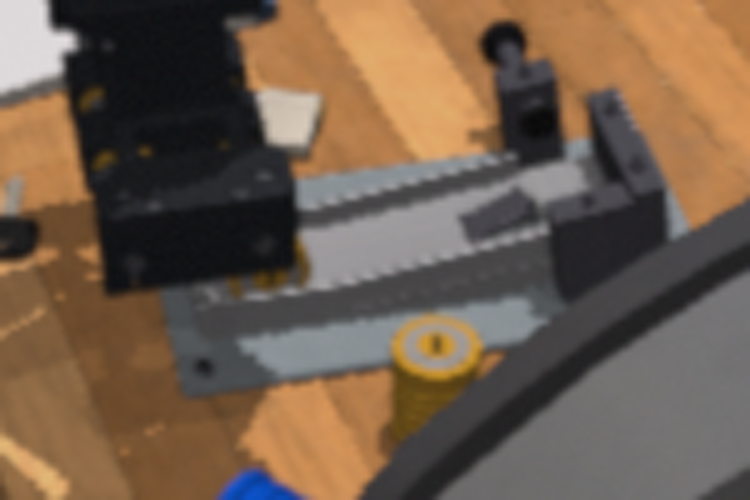

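Request:
{"fn": "play_rows", "kwargs": {
  "targets": [
    [-3, 0, 0, 0],
    [-7, 0, 0, 0],
    [-12, 0, 0, 0],
    [-17, 0, 0, 0],
    [-22, 0, 0, 0],
    [-28, 0, 0, 0],
    [-34, 0, 0, 0],
    [-40, 0, -0.5, 0],
    [-46, 0, -1, 0],
    [-52, 0, -1.5, 0],
    [-58, 0, -2, 0],
    [-64, 0, -3, 0]
  ]
}}

```text
time_s: 4.08
ee_pos: [0.4432, 0.3083, 0.0297]
eef_rot: [-0.233, -3.133, 0.0]
force: [-2.1, -0.4, 0.5]
width: 0.0003
gripper_force: 0.8
```

Request:
{"fn": "play_rows", "kwargs": {
  "targets": [
    [-6, 0, -1, 0],
    [-12, 0, -2, 0],
    [-18, 0, -3, 0],
    [-24, 0, -3.5, 0],
    [-30, 0, -4.5, 0],
    [-36, 0, -5.5, 0],
    [-42, 0, -6.5, 0],
    [-47, 0, -7, 0],
    [-51, 0, -8, 0],
    [-55, 0, -8.5, 0],
    [-58, 0, -9, 0],
    [-60, 0, -9, 0]
  ]
}}

```text
time_s: 5.58
ee_pos: [0.5025, 0.2995, 0.0388]
eef_rot: [0.234, 3.133, 0.0]
force: [-0.9, -1.2, -0.5]
width: 0.0005
gripper_force: 0.4
```

```bash
python3 - <<'E'
from h import *
st(); s=snap('scene','sc2'); im=s['img'][160:260,180:330,::-1]; cv2.imwrite('pics/crop3.png',cv2.resize(im,None,fx=5,fy=5,interpolation=cv2.INTER_CUBIC))
E
```

```text
t 5.575 jig [13.1 -0.1] z 38.8 yaw err -0.0002 tilt [-0.  0. -1.] F [-0.94 -1.19 -0.47] w 0.0004854419222648263
```

View pics/crop3.png

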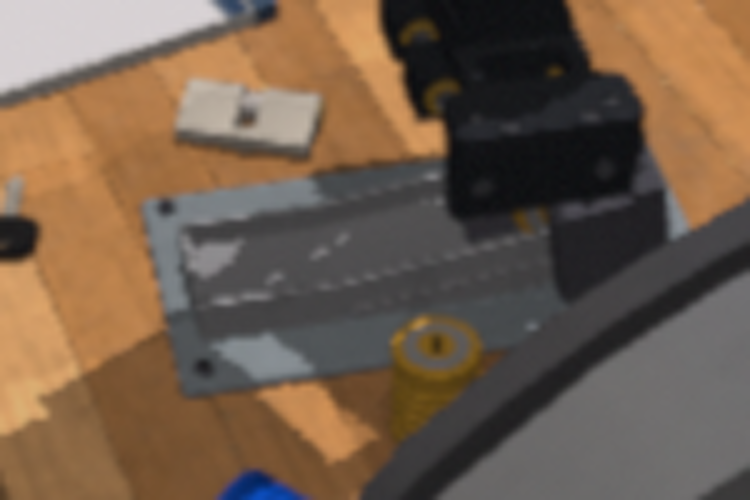

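The cylinder, crop (530,218), is ahead of the fingers and riding the catch. Next is the final slow approach.

Request:
{"fn": "play_rows", "kwargs": {
  "targets": [
    [-1.5, 0, 0, 0],
    [-3, 0, 0, 0],
    [-4.5, 0, -0.5, 0],
    [-6, 0, -0.5, 0],
    [-7, 0, -1, 0],
    [-7, 0, -1, 0]
  ]
}}

```text
time_s: 6.38
ee_pos: [0.5093, 0.2984, 0.0397]
eef_rot: [0.234, 3.133, -0.0]
force: [0.8, -0.3, -0.2]
width: 0.0004
gripper_force: 0.1
```

Request:
{"fn": "play_rows", "kwargs": {
  "targets": [
    [-1, 0, 0, 0],
    [-1.5, 0, 0, 0],
    [-1.5, 0, 0, 0]
  ]
}}

```text
time_s: 6.75
ee_pos: [0.5107, 0.2982, 0.0397]
eef_rot: [0.233, 3.133, 0.0]
force: [-0.5, -0.0, 0.2]
width: 0.0003
gripper_force: 0.5
```

Request:
{"fn": "play_rows", "kwargs": {
  "targets": [
    [-1, 0, 0, 0],
    [-2, 0, 0, 0],
    [-2, 0, 0, 0]
  ]
}}

```text
time_s: 7.12
ee_pos: [0.5128, 0.2979, 0.0397]
eef_rot: [0.234, 3.133, 0.0]
force: [-0.0, -0.2, -0.3]
width: 0.0002
gripper_force: 0.2
```

Request:
{"fn": "play_rows", "kwargs": {
  "targets": [
    [-1, 0, 0, 0],
    [-2, 0, 0, 0],
    [-2, 0, 0, 0]
  ]
}}

```text
time_s: 7.5
ee_pos: [0.5133, 0.2979, 0.0395]
eef_rot: [-0.233, -3.13, 0.001]
force: [-7.0, 0.2, 4.1]
width: 0.0004
gripper_force: 4.0
```

Hard against the stop at 7 N. I back off gently and lift away.

Request:
{"fn": "play_rows", "kwargs": {
  "targets": [
    [1, 0, 0, 0],
    [2, 0, 0, 0],
    [3.5, 0, 0, 0],
    [5, 0, -1, 0],
    [8, 0, -1, 0],
    [12, 0, -2, 0],
    [15, 0, -12, 0],
    [15, 0, -35, 0],
    [15, 0, -60, 0],
    [15, 0, -70, 0]
  ]
}}

```text
time_s: 8.75
ee_pos: [0.5002, 0.3001, 0.1116]
eef_rot: [0.233, 3.13, 0.002]
force: [-0.6, -0.7, -0.2]
width: 0.0002
gripper_force: 0.0
```

Request:
{"fn": "play_rows", "kwargs": {
  "targets": [
    [0, 25, 0, 0],
    [0, 70, 0, 0],
    [0, 115, 0, 0],
    [0, 150, 0, 0],
    [0, 165, 0, 0],
    [0, 165, 0, 0]
  ]
}}

```text
time_s: 9.5
ee_pos: [0.5238, 0.4636, 0.1089]
eef_rot: [-0.232, -3.132, 0.001]
force: [0.5, 0.9, 0.3]
width: 0.0007
gripper_force: 0.0
```

```bash
python3 - <<'E'
from h import *
st(); s=snap('top','top2'); im=s['img'][130:275,170:310,::-1]; cv2.imwrite('pics/crop4.png',cv2.resize(im,None,fx=4,fy=4,interpolation=cv2.INTER_CUBIC))
E
```

```text
t 9.5 jig [  9.8 165.3] z 108.9 yaw err 0.001 tilt [ 0.001 -0.001 -1.   ] F [0.49 0.86 0.3 ] w 0.0007415230042618643
```

View pics/crop4.png

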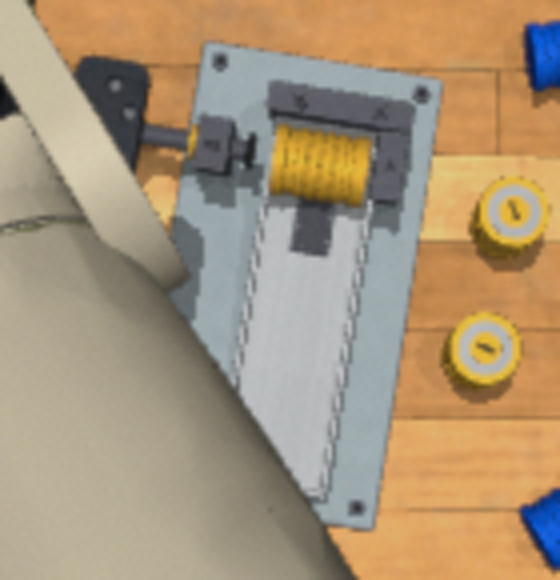

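The cylinder rests at home, crop (322,163), with the catch below it and its axis across the gutter. Next, to a point outside the plunger head.

Request:
{"fn": "play_rows", "kwargs": {
  "targets": [
    [-12, 0, 0, 0],
    [-28, -5, 10, 0],
    [-36, -15, 35, 0],
    [-36, -25, 55, 0],
    [-36, -30, 68, 0],
    [-36, -33, 72, 0],
    [-36, -36, 72, 0],
    [-36, -38, 72, 0],
    [-36, -38, 72, 0]
  ]
}}

```text
time_s: 10.68
ee_pos: [0.5544, 0.4203, 0.0383]
eef_rot: [0.233, 3.132, 0.001]
force: [-0.5, 0.5, 0.0]
width: 0.0003
gripper_force: 0.0
```

```bash
python3 - <<'E'
from h import *
st()
E
```

```text
t 10.675 jig [ 46.5 127.1] z 38.3 yaw err -0.0001 tilt [-0.001  0.001 -1.   ] F [-0.48  0.47  0.01] w 0.0002909719336529994
```

Request:
{"fn": "play_rows", "kwargs": {
  "targets": [
    [0, -4, 0, 0],
    [0, -8, 0, 0],
    [0, -11, 0, 0],
    [0, -13, 0, 0],
    [0, -15, 0, 0],
    [0, -17, 0, 0],
    [0, -17, 0, 0]
  ]
}}

```text
time_s: 11.55
ee_pos: [0.5517, 0.4034, 0.0378]
eef_rot: [0.234, 3.133, 0.0]
force: [0.4, 1.8, 0.2]
width: 0.0004
gripper_force: 0.8
```

Request:
{"fn": "play_rows", "kwargs": {
  "targets": [
    [0, -1, 0, 0],
    [0, -2, 0, 0],
    [0, -3, 0, 0],
    [0, -4, 0, 0]
  ]
}}

```text
time_s: 12.05
ee_pos: [0.5511, 0.3993, 0.0377]
eef_rot: [0.233, 3.133, 0.0]
force: [0.1, 2.3, -0.6]
width: 0.0004
gripper_force: 1.3
```

Request:
{"fn": "play_rows", "kwargs": {
  "targets": [
    [0, -0.7, 0, 0],
    [0, -1.4, 0, 0],
    [0, -2, 0, 0]
  ]
}}

```text
time_s: 12.42
ee_pos: [0.5508, 0.3974, 0.0378]
eef_rot: [0.234, 3.133, 0.0]
force: [-0.1, 3.0, 0.5]
width: 0.0003
gripper_force: 1.3
```

Request:
{"fn": "play_rows", "kwargs": {
  "targets": [
    [0, -0.7, 0, 0],
    [0, -1.4, 0, 0],
    [0, -1.4, 0, 0]
  ]
}}

```text
time_s: 12.8
ee_pos: [0.5506, 0.396, 0.0377]
eef_rot: [0.234, 3.133, 0.0]
force: [0.0, 2.2, 0.2]
width: 0.0004
gripper_force: 1.7
```

Request:
{"fn": "play_rows", "kwargs": {
  "targets": [
    [0, -0.7, 0, 0],
    [0, -1.4, 0, 0],
    [0, -1.4, 0, 0]
  ]
}}

```text
time_s: 13.18
ee_pos: [0.5504, 0.3945, 0.0377]
eef_rot: [-0.234, -3.133, 0.0]
force: [0.5, 3.1, -0.9]
width: 0.001
gripper_force: 1.6
```

Request:
{"fn": "play_rows", "kwargs": {
  "targets": [
    [0, -0.5, 0, 0],
    [0, -1, 0, 0],
    [0, -1, 0, 0]
  ]
}}

```text
time_s: 13.55
ee_pos: [0.5503, 0.394, 0.0378]
eef_rot: [0.233, 3.132, 0.001]
force: [0.9, 6.0, -1.4]
width: 0.0003
gripper_force: 2.9
```

Request:
{"fn": "play_rows", "kwargs": {
  "targets": [
    [0, -0.5, 0, 0],
    [0, -1, 0, 0],
    [0, -1, 0, 0]
  ]
}}

```text
time_s: 13.92
ee_pos: [0.5503, 0.3939, 0.0378]
eef_rot: [0.233, 3.132, 0.004]
force: [2.8, 10.3, -1.8]
width: 0.0001
gripper_force: 5.3
```

The force rose to 10 N without further travel, so the plunger is snug. I retreat and check.

Request:
{"fn": "play_rows", "kwargs": {
  "targets": [
    [0, 2, 0, 0],
    [0, 6, 0, 0],
    [0, 15, 0, 0],
    [0, 25, 0, 0],
    [0, 30, -20, 0],
    [0, 40, -55, 0],
    [30, 70, -90, 0],
    [70, 110, -110, 0],
    [110, 140, -120, 0],
    [140, 160, -120, 0],
    [140, 160, -120, 0]
  ]
}}

```text
time_s: 15.3
ee_pos: [0.433, 0.5737, 0.1577]
eef_rot: [-0.228, -3.133, -0.0]
force: [0.5, -0.1, 0.2]
width: 0.0001
gripper_force: 0.0
```

```bash
python3 - <<'E'
from h import *
st(); s=snap('top','top3'); im=s['img'][130:275,170:310,::-1]; cv2.imwrite('pics/crop5.png',cv2.resize(im,None,fx=4,fy=4,interpolation=cv2.INTER_CUBIC))
E
```

```text
t 15.3 jig [-96.3 260.8] z 157.7 yaw err 0.0036 tilt [ 0.  0. -1.] F [ 0.48 -0.06  0.24] w 8.562781464846757e-05
```

View pics/crop5.png

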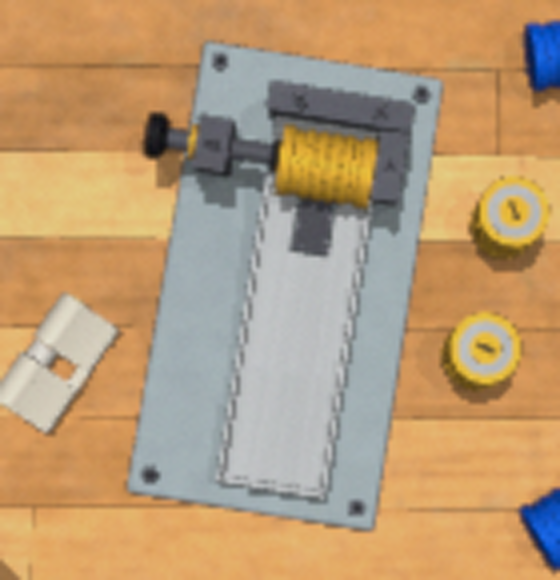

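The plunger rod, crop (255,152), touches the cylinder's end. The cylinder, (327,165), is pressed against the jaw, and the bystanders in view are undisturbed. I hand in.

```bash
python3 -c "
from workcell import env
print(env.close_job())"
```

```text
the job is handed in; nothing more can be done
None
```

The job is handed in: the cylinder lies against the end stop with the catch behind it, and the plunger is pushed in until it is snug. My last picture confirms this and shows the bystanders in view where they were, but `close_job` returned no verdict.

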